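# Fetch the heater bar that suits the next bearing

## Robot

A 6-joint arm with a two-finger parallel gripper is mounted at the origin on a cart in front of the work surface, level with it; the furniture and walls round the work are solid. World frame = base frame: x ahead of the robot, y to its left, z up, the work surface at z = 0. Lengths are in mm, angles in rad, forces in N, time in s.
With the tool pointing down it reaches from about 400 to 925 mm from the base axis. Payload 12.5 kg.
Tool frame: the origin (TCP) lies between the finger pads; the fingertips stand env.tip_extent ahead of it and the grasp point (between the pads) lies 11 mm behind it (env.tip_extent is the distance from the TCP to the fingertips, in mm); z points along the fingers, y is the line along which they close (so a half turn about z gives the same grasp; the last joint's range is limited). The gripper opens to 95 mm and grips with 3 to 60 N. Pads are 20 mm wide; open, the fingers measure 119 mm over their backs; the gripper's body (75 mm by 180 mm) begins 59 mm behind the grasp point.
Start: joints at [-1.269, 0.491, 1.559, -0, 1.092, -0.106], TCP at [247.893, -573.755, 222.661] pointing down, gripper open.
Joint ranges: [-3.1, 3.1], [-0.84, 2.19], [0.05, 2.79], [-1.13, 4.28], [0.06, 2.93], [-2.69, 2.69]. Speed limits (rad/s): [2.22, 2.22, 2.79, 3.14, 3.14, 3.14].

## Interface

Orientations are given as [roll, pitch, yaw] about the fixed x, y, z axes, in that order (R = Rz(yaw) Ry(pitch) Rx(roll)).
In Python, from cell import env gives the robot as it stands.
- The arm moves only by the tool carry_out, never from a script. Its argument "motion" is a list of rows, each a list of 5 numbers: the shift along the tool's x, y, z in mm, then the turn about the tool's z in degrees, then the closure, from 0 (fully open) to 1 (shut). A call has 1 to 12 rows; each row shifts and turns the commanded pose from where the row before left it, along the tool's axes as they then stand; what a row does not reach is not made up. A row lasts 1/10 s, in which the tool goes at most 50 mm and 8.59 degrees, less where a joint would pass 70% of its speed; a pose out of reach is approached as far as the arm can. A call with a gripper value outside its range is refused whole. The fingers move at their own pace and stop on an object; the grip force is fixed at half the most. Time passes only in rows, so rows that do not move let the fingers close. It gives the time, the measured TCP pose, the force, the opening and the grip force at its end, in the units of the state.
- env.state(): the state, without advancing time (a new reading comes with each control period).
- env.read_camera(name): name is "scene" or "top" or "wrist"; returns a dict with "color" (420x560x3 uint8, red, green, blue), "K" (3x3 intrinsics, pixels), "dist" ([k1, k2, p1, p2, k3] as OpenCV has them; the pictures are not rectified), "R" (3x3) and "t" (3): a world point X has camera coordinates R X + t; the wrist camera has in their place "hand_eye" (4x4, takes a point from camera to tool coordinates, whose origin is the TCP and whose axes are the flange's). Camera axes: x right, y down, z forward; pixel columns grow to the right and rows downward; lengths in mm; the calibration is good to about 2 mm. A picture is of the moment at which its call begins: read the wrist's pose just before it. There is no depth.
- env.job_done(): hands the job in; it is judged then, once.
The state is a dict: "t": time; "joints": joint angles; "qvel": joint speeds; "tau": joint torques, N m; "eef_pos": TCP position; "tcp_rot": TCP orientation; "ft_force": force on the tool from outside, world axes, zero at the start; "moment": the same for the moment, N m; "opening": opening from 0.0 (shut) to 1.0 (fully open); "grip_force": force on a finger pad.
Only numpy, scipy, OpenCV 4.12 (cv2) and the standard library are available. Lean on these libraries where they do the work, as an engineer would, in place of code of your own. Each camera call takes 0.05 s, during which the arm holds its last target. There are 200 camera calls.

## Task

Look which bearing lies on the orange pad: the large one needs the thick steel bar, the small one the thin bar. Pull the rack's red locking knob fully out, take that bar from its sloping bay and lay it in both saddles of the black bar rest, then push the knob fully home again so that the other bar stays locked in its bay. Do not disturb the other bar or the bearings.

Things in the scene. Friction and masses are not known exactly. Their poses are not given: they have to be found in the camera images.
- rack: Fixed blue steel rack, 204 mm wide (y), about 195 mm deep, on a grey base plate; origin at the centre of its underside, own z up; its low front faces its own -x. It has two sloping bays 90 mm apart (y = +45 and -45 mm); in each a bar lies along the slope, which rises 35 degrees towards the rack's +x.
- bays (a point): Point midway between the two lying bars at the height of the middle of their undersides (80 mm above the bench; axes as the rack's). A bar lies only on a lower and an upper ledge (48 to 80 mm from its middle), between black guides 10 mm high and 26 mm apart, its lower end against a lip; its middle 90 mm is open beneath and beside for the fingers.
- lock (a joint): Lock slide of the rack: 0 = knob home (a yellow tab lies over the upper end of each bar), 0.040 m = knob fully out towards the rack's -y (both tabs moved 40 mm to -y, bars free to be lifted square off the slope). A detent holds it at either end; about 4 N to move it.
- knob (a point): Centre of the red knob, a cylinder 30 mm in diameter and 30 mm long with its axis along the rack's y, on the rack's -y side; about 153 mm above the bench; moves with the slide. When home, there is a 10 mm gap between knob and rack side. Axes as the rack's.
- thick_bar: Thick steel bar, 20 x 20 mm square, 160 mm long along its own x, with black end caps 5 mm long, about 0.5 kg. Origin at the middle of its underside, own z away from the underside. Starts in one of the bays.
- thin_bar: Thin steel bar, 14 x 14 mm square, 160 mm long along its own x, with black end caps 15 mm long, about 0.2 kg. Origin at the middle of its underside, own z away from the underside. Starts in the other bay.
- rest: Fixed bar rest: dark base plate 56 x 130 x 6 mm with two black U saddles 90 mm apart along its own y (at y = +45 and -45 mm, each 18 mm long in y). A bar lies level in both, along the rest's y. Origin at the centre of its underside.
- rest_floor (a point): Middle point between the two saddles at the height of the saddle floors (30 mm above the bench); axes as the rest's. The saddles are 36 mm wide between cheeks that rise 14 mm above the floors; between the saddles it is open down to the base plate.
- job_pad: Orange pad, 100 x 100 x 4 mm, fixed; the bearing of the next job lies on it. Origin at the centre of its underside.
- spare_pad: Grey pad, 100 x 100 x 4 mm, fixed; the other bearing lies on it. Origin at the centre of its underside.
- large_bearing: Large plain steel ball bearing, 72 mm in diameter, 19 mm high; origin at the centre of its underside.
- small_bearing: Small ball bearing with an orange seal, 52 mm in diameter, 15 mm high; origin at the centre of its underside.
Things that resemble listed ones, but are neither listed nor needed, are in the scene too. Leave any purple look-alike of the small_bearing alone.

How it is judged:
By the outcome, as a careful person would: the job done as asked, in the order asked, and still so for the second after the job is handed in, with the robot touching nothing.
It also fails if it takes over 58 s, if anything falls off the work surface, if the arm or the gripper's body presses on something with over 40 N, if the wrist force passes 120 N, or if a joint passes its speed limit or range.

## Working session

There is one attempt and no reset: what is moved stays moved. The work goes in short steps, Python scripts to look and compute and a tool call to move; the robot and the scene stay as the last step left them, time stands still between calls to the robot, and variables do not carry over. Pictures are saved under pics/ and viewed, at most 10 in all, crops included, and the job is handed in when it is done.

Besides the shell and the picture viewer there is one more tool, called after "Emit:" as name(argument=value, ...), one argument or row to a line, values as JSON. carry_out: Moves the arm, as the interface text tells. Its arguments: {"type":"object","properties":{"motion":{"type":"array"}},"required":["motion"]}

```bash
ls; mkdir -p pics; python3 - <<'E'
from cell import env
import cv2,numpy as np
print(env.state(), env.tip_extent)
a=env.read_camera("scene");b=env.read_camera("top")
for n,c in(("scene",a),("top",b)):
    cv2.imwrite(f"pics/{n}.png",c["color"][:,:,::-1]); np.savez(f"{n}.npz",**c); print(n,c["K"].tolist(),c["R"].tolist(),c["t"].tolist(),c["dist"])
w=env.read_camera("wrist");print(w["hand_eye"])
E
```

```text
pics
{'t': 0.0, 'joints': array([-1.26863535e+00,  4.91559140e-01,  1.55945758e+00, -1.21338664e-05,
        1.09164808e+00, -1.05585985e-01]), 'qvel': array([-0.0003376 ,  0.00015658,  0.00042113,  0.00021226,  0.00047201,
        0.00029535]), 'tau': array([-1.20783579e-04, -6.12645078e+01, -2.58183450e+01,  6.93712919e-02,
        4.82155848e-02, -1.51676049e-04]), 'eef_pos': array([ 247.79745635, -573.53220317,  222.0591908 ]), 'tcp_rot': array([-3.14052534e+00, -1.02291761e-04,  4.07752509e-01]), 'ft_force': array([-0.23788677,  0.79017343, -0.38921891]), 'moment': array([ 0.03727054, -0.01968537,  0.02584683]), 'grip_force': 0.0, 'opening': 1.0030090464665296} 8.0
scene [[457.9489560561036, 0.0, 281.9991472176355], [0.0, 457.9489560561036, 205.510468115527], [0.0, 0.0, 1.0]] [[-0.5295250718730591, -0.848119583803326, 0.01721539506095228], [-0.6093693334555259, 0.36618587667066727, -0.7032616292468279], [0.5901459257690419, -0.38288519858595726, -0.7107226681357454]] [552.6288792532007, 211.9721205797824, 901.7511591457986] [-0.03408453  0.          0.          0.          0.        ]
top [[516.5191417997149, 0.0, 275.899559361442], [0.0, 516.5191417997149, 211.20016990856809], [0.0, 0.0, 1.0]] [[0.0035083042243885237, -0.9999937785653708, -0.0003669223643994943], [-0.9837536977507324, -0.003385468868241826, -0.1794915061007131], [0.17948914720179962, 0.0009906720418604046, -0.9837594546461426]] [374.0131842391706, 449.3050945802371, 1093.8910714713747] [-0.1804536  0.         0.         0.         0.       ]
[[-1.25148870e-03 -9.54394730e-01 -2.98545027e-01  8.53328431e+01]
 [ 9.99998825e-01 -1.45877530e-03  4.71487438e-04 -6.03730474e-02]
 [-8.85495238e-04 -2.98544087e-01  9.54395434e-01 -1.61863033e+02]
 [ 0.00000000e+00  0.00000000e+00  0.00000000e+00  1.00000000e+00]]
```

View pics/scene.png

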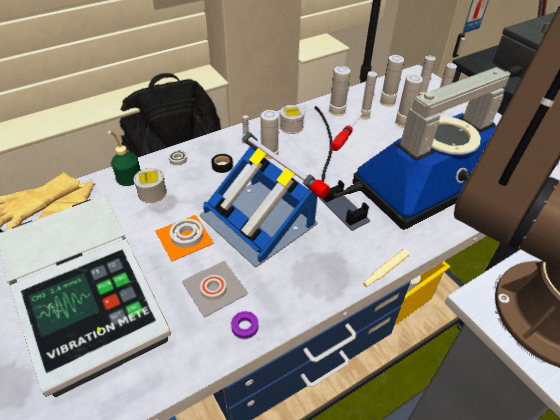

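View pics/top.png

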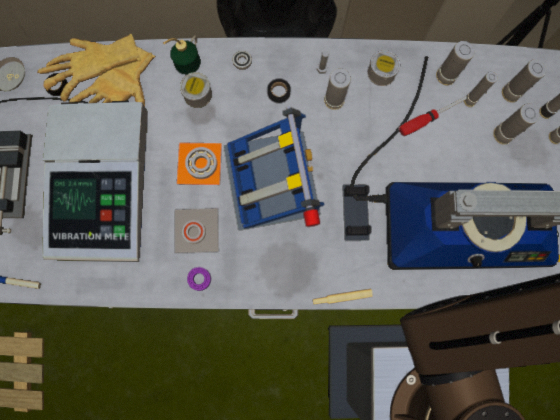

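The orange pad (top ~201,161) holds the large plain bearing, so I want the thick bar. The candidates are the bar at top ~(262,150) and the bar at ~(272,192). Other things that could be confused: the knob at (311,215) with the red screwdriver at (418,122), and the rest at (357,212) with the blue fixture at (470,225). I'll check with one close crop.

```bash
cat > h.py <<'E'
import numpy as np,cv2
from scipy.spatial.transform import Rotation as Ro
def load(n): return dict(np.load(f"{n}.npz"))
def wristRt(c,s):
    T=np.eye(4);T[:3,:3]=Ro.from_euler("xyz",s["tcp_rot"]).as_matrix();T[:3,3]=s["eef_pos"]
    W=np.linalg.inv(T@c["hand_eye"]);c["R"]=W[:3,:3];c["t"]=W[:3,3];return c
def ray(c,uv):
    p=cv2.undistortPoints(np.array(uv,float).reshape(-1,1,2),c["K"],c["dist"])[:,0]
    d=np.c_[p,np.ones(len(p))]@c["R"]; return -c["R"].T@c["t"],d/np.linalg.norm(d,axis=1)[:,None]
def onz(c,uv,z):
    o,d=ray(c,uv); return o+d*((z-o[2])/d[:,2])[:,None]
def tri(cs,uvs):
    A=np.zeros((3,3));b=np.zeros(3)
    for c,uv in zip(cs,uvs):
        o,d=ray(c,uv);P=np.eye(3)-np.outer(d[0],d[0]);A+=P;b+=P@o
    return np.linalg.solve(A,b)
def proj(c,X): return cv2.projectPoints(np.array(X,float).reshape(-1,1,3),cv2.Rodrigues(c["R"])[0],c["t"],c["K"],c["dist"])[0][:,0]
def blobs(c,lo,hi,mn=30):
    m=cv2.inRange(cv2.cvtColor(c["color"],cv2.COLOR_RGB2HSV),lo,hi)
    n,l,s,ce=cv2.connectedComponentsWithStats(m)
    return [(ce[i].round(1),s[i].tolist()) for i in range(1,n) if s[i,4]>=mn],m
E
python3 - <<'E'
from h import *
S,T=load("scene"),load("top")
a=cv2.resize(S["color"][130:260,195:375],None,fx=4,fy=4,interpolation=cv2.INTER_CUBIC)
b=cv2.resize(T["color"][100:245,215:380],None,fx=4,fy=4,interpolation=cv2.INTER_CUBIC)
cv2.imwrite("pics/cs.png",a[:,:,::-1]);cv2.imwrite("pics/ct.png",b[:,:,::-1])
for n,c in(("S",S),("T",T)):
    for k,lo,hi in(("red",(0,180,120),(6,255,255)),("yel",(22,150,150),(32,255,255)),("or",(8,180,150),(18,255,255))):
        print(n,k,blobs(c,lo,hi,25)[0])
print(onz(T,[(311,212),(241,118),(324,214),(242,229),(226,143),(346,185),(369,185),(370,240),(346,240)],0).round())
E
```

```text
S red [(array([476.6,  10. ]), [474, 2, 7, 16, 43]), (array([340.1, 139.1]), [331, 129, 19, 21, 200]), (array([319.7, 187.9]), [311, 180, 18, 18, 215]), (array([111. , 301.1]), [103, 294, 17, 15, 165])]
S yel [(array([291.8, 111.4]), [285, 108, 14, 8, 90]), (array([257.2, 156.3]), [249, 148, 17, 17, 153]), (array([285.2, 176.7]), [277, 168, 18, 18, 173]), (array([148.4, 176.9]), [139, 171, 19, 12, 158]), (array([427.5, 279.7]), [404, 261, 46, 39, 296])]
S or [(array([194.1, 218.1]), [187, 216, 14, 7, 33]), (array([180.4, 243.4]), [156, 224, 57, 37, 668]), (array([186.1, 232.6]), [181, 231, 11, 5, 38]), (array([212. , 284.8]), [203, 277, 20, 17, 64])]
T red [(array([434.8, 113.3]), [432, 110, 6, 8, 26]), (array([415.5, 123.6]), [401, 114, 31, 21, 289]), (array([105.8, 215.2]), [101, 211, 10, 9, 81]), (array([311.2, 217.2]), [304, 210, 15, 16, 190])]
T yel [(array([89.8, 58.1]), [84, 52, 13, 12, 48]), (array([104.,  61.]), [98, 56, 11, 9, 36]), (array([285.2, 139.4]), [278, 132, 15, 16, 162]), (array([293.7, 181.2]), [287, 174, 15, 16, 167])]
T or [(array([196.9, 164.2]), [177, 143, 44, 41, 856]), (array([200.9, 162.4]), [196, 158, 11, 10, 89])]
[[454. 296.   0.]
 [680. 459.   0.]
 [449. 266.   0.]
 [414. 452.   0.]
 [618. 493.   0.]
 [517. 214.   0.]
 [518. 161.   0.]
 [390. 162.   0.]
 [390. 217.   0.]]
```

View pics/cs.png

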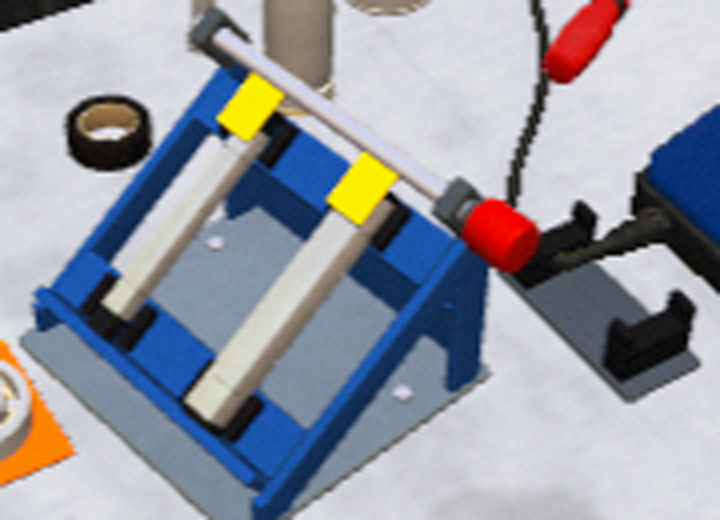

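View pics/ct.png

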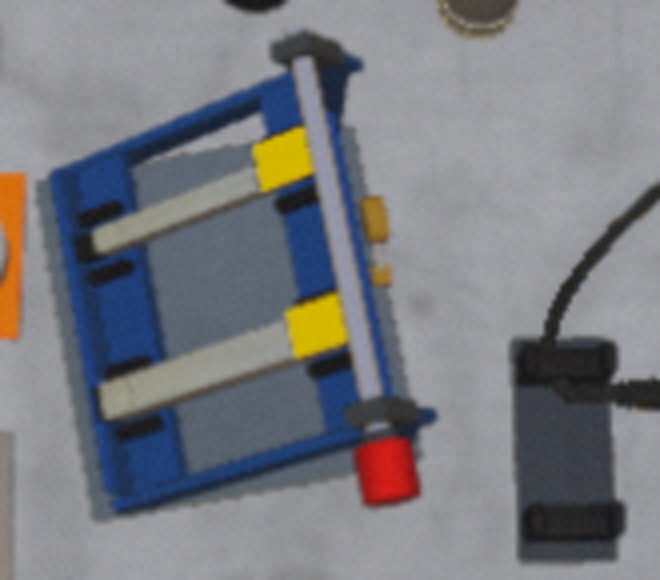

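The near bar (rack −y bay; top 272,192) is clearly the thicker one. It has short caps, while the other has a long black cap. The knob is at top (311,217). The rest lies at top (357,212), with a cable near its far saddle.

```bash
python3 - <<'E'
from h import *
S,T=load("scene"),load("top")
k=tri([S,T],[(319.7,187.9),(311.2,217.2)])
a=tri([S,T],[(257.2,156.3),(285.2,139.4)]);b=tri([S,T],[(285.2,176.7),(293.7,181.2)])
print(k,a,b,np.linalg.norm(a-b)); d=a-b; print("rack y dir deg",np.degrees(np.arctan2(d[1],d[0])))
# rest base corners from top crop (px/4+offset)
uv=np.array([(514,340),(612,340),(616,560),(520,560)])/4+[215,100]
c=onz(T,uv,6);print(c.round(1),c.mean(0));e=(c[0]+c[1]-c[2]-c[3]);print("rest y dir",np.degrees(np.arctan2(e[1],e[0])))
print("heater left edge @60,@0",onz(T,[(387,190)],60).round(),onz(T,[(387,268)],60).round(), onz(T,[(437,195)],150).round())
print("heater cornr tri",tri([S,T],[(355,178),(387,190)]))
E
```

```text
[416.01929058 305.46492153 150.54072226] [580.75756364 356.60185482 138.30491923] [492.08294461 339.4419015  138.08288601] 90.31999422339244
rack y dir deg 10.95227134332789
[[516.  220.7   6. ]
 [516.3 163.9   6. ]
 [389.  165.3   6. ]
 [389.  219.9   6. ]] [452.57482541 192.45387553   6.        ]
rest y dir -0.109493597847169
heater left edge @60,@0 [[493. 132.  60.]] [[322. 138.  60.]] [[463.  48. 150.]]
heater cornr tri [500.38886585 126.11195408  29.62015086]
```

Emit:
carry_out(
  motion=[
    [20,-10,-25,0,0],
    [35,-15,-25,0,0],
    [35,-15,-20,0,0],
    [35,-15,-15,0,0],
    [35,-15,-15,0,0],
    [35,-15,-15,0,0],
    [35,-15,-15,0,0],
    [35,-15,0,0,0],
    [35,-15,0,0,0],
    [35,-15,0,0,0],
    [20,-33,0,0,0],
    [17,-33,0,0,0],
  ],
)

```text
t: 1.35
eef_pos: [506.2, -230.9, 351.9]
tcp_rot: [-3.141, 0.001, 0.408]
ft_force: [0.4, -0.7, -0.1]
opening: 1.0
grip_force: 0.0
```

Emit:
carry_out(
  motion=[
    [16,-42,0,0,0],
    [16,-42,0,0,0],
    [16,-42,0,0,0],
    [16,-42,0,0,0],
    [16,-42,0,0,0],
    [16,-42,0,0,0],
    [16,-42,0,0,0],
    [16,-42,0,0,0],
    [16,-42,0,0,0],
    [16,-42,0,0,0],
    [0,-30,0,6,0.3],
    [0,-20,0,6,0.3],
  ],
)

```text
t: 2.55
eef_pos: [467.1, 265.1, 352.2]
tcp_rot: [3.142, 0.001, 0.196]
ft_force: [-0.8, 0.0, 0.0]
opening: 0.888
grip_force: 0.0
```

```bash
python3 - <<'E'
from h import *
from cell import env
s=env.state();c=env.read_camera("wrist");wristRt(c,s);np.savez("w1.npz",**c);print(s["eef_pos"],s["tcp_rot"],s["joints"],s["opening"],c["K"][0],c["dist"])
cv2.imwrite("pics/w1.png",c["color"][:,:,::-1])
for k,lo,hi in(("red",(0,180,100),(6,255,255)),("yel",(22,150,130),(32,255,255))): print(k,blobs(c,lo,hi,60)[0])
E
```

```text
[467.10972169 265.12049639 352.24395089] [3.14155621e+00 7.80778595e-04 1.96042852e-01] [3.93174347e-01 2.54271315e-01 1.57966371e+00 1.21332460e-04
 1.30843042e+00 1.76789629e+00] 0.8878190505813431 [351.23756408   0.         283.62682119] [0.02571076 0.         0.         0.         0.        ]
red [(array([527.1,  32.7]), [523, 26, 10, 15, 110]), (array([480. ,  47.2]), [445, 29, 72, 36, 1258]), (array([235.1, 225.1]), [224, 210, 23, 30, 596])]
yel [(array([213. ,  50.7]), [201, 35, 24, 31, 678]), (array([266.3,  78.6]), [263, 70, 9, 17, 122]), (array([216.7, 144.8]), [205, 132, 23, 27, 504]), (array([102.4, 350.4]), [99, 337, 9, 28, 63]), (array([464.7, 351.3]), [460, 337, 9, 29, 76])]
```

View pics/w1.png

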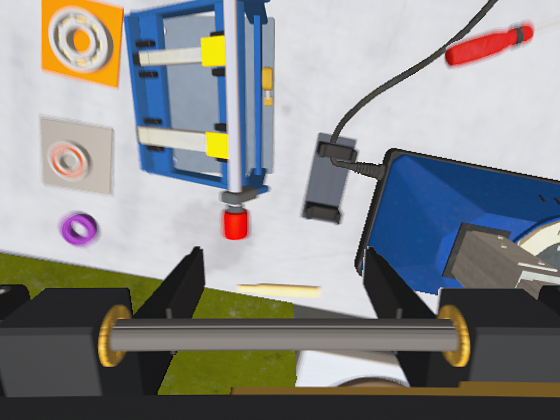

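The wrist view shows the knob at (235,225), the thick bar at ~(180,138), the rest saddles at (337,148) and (322,213), and the cable close by the far saddle.

```bash
python3 - <<'E'
from h import *
S,T,W=load("scene"),load("top"),load("w1")
k=tri([S,T,W],[(319.7,187.9),(311.2,217.2),(235.1,225.1)]);print("knob",k, [ (proj(c,k)-u).round(1) for c,u in((S,(319.7,187.9)),(T,(311.2,217.2)),(W,(235.1,225.1)))])
a=tri([S,T,W],[(257.2,156.3),(285.2,139.4),(213,50.7)]);b=tri([S,T,W],[(285.2,176.7),(293.7,181.2),(216.7,144.8)]);d=a-b
print(a,b,np.degrees(np.arctan2(d[1],d[0])))
print("knob at z153 from W",onz(W,[(235.1,225.1)],153))
E
```

```text
knob [413.86205635 307.16866039 154.49349034] [array([[-0. , -0.5]]), array([[-0.7,  0.8]]), array([[ 1. , -0.8]])]
[580.93252929 357.03755313 138.57288999] [491.7798924  340.48998612 139.18263394] 10.514974780068869
knob at z153 from W [[412.21533566 308.23577799 153.        ]]
```

Emit:
carry_out(
  motion=[
    [-15,-17,0,0,0.35],
    [-15,-17,20,0,0.35],
    [-14,-17,30,0,0.35],
    [0,0,40,0,0.35],
    [0,0,40,0,0.35],
    [0,0,0,0,0.35],
    [0,0,0,0,0.35],
  ],
)

```text
t: 3.3
eef_pos: [415.4, 304.3, 223.3]
tcp_rot: [3.141, 0.001, 0.199]
ft_force: [-0.3, -0.1, 0.7]
opening: 0.651
grip_force: 0.0
```

```bash
python3 - <<'E'
from h import *
from cell import env
s=env.state();c=env.read_camera("wrist");wristRt(c,s);np.savez("w2.npz",**c);print(s["eef_pos"],s["tcp_rot"],s["opening"])
b=blobs(c,(0,180,100),(6,255,255),200)[0];print(b)
for q in b: print(onz(c,[q[0]],153))
cv2.imwrite("pics/w2.png",c["color"][:,:,::-1])
E
```

```text
[415.40534153 304.33356962 223.29533775] [3.14128225e+00 5.47760065e-04 1.98763643e-01] 0.6513254368412426
[(array([281.8, 230.2]), [262, 206, 41, 48, 1720])]
[[412.63118535 305.13196576 153.        ]]
```

View pics/w2.png

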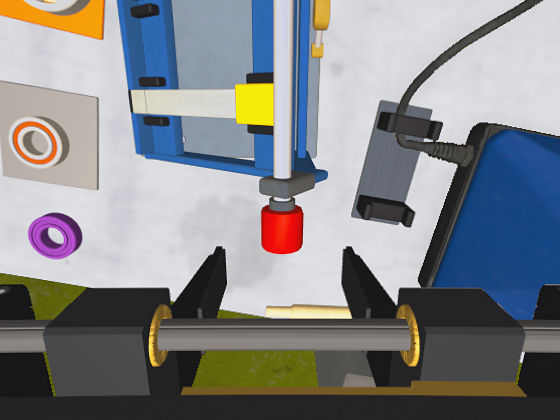

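The knob, at (282,230), is centred between the fingers. I'll go down and grip it.

Emit:
carry_out(
  motion=[
    [0,0,30,0,0.35],
    [-1,0,30,0,0.35],
    [-1,0,21,0,0.35],
    [0,0,0,0,0.35],
    [0,0,0,0,1],
    [0,0,0,0,1],
    [0,0,0,0,1],
    [0,0,0,0,1],
    [0,0,0,0,1],
    [0,0,0,0,1],
  ],
)

```text
t: 4.35
eef_pos: [413.1, 305.2, 142.3]
tcp_rot: [-3.14, -0.001, 0.198]
ft_force: [-3.3, 8.3, 3.4]
opening: 0.311
grip_force: 30.0
```

Emit:
carry_out(
  motion=[
    [-7,0,0,0,1],
    [-7,0,0,0,1],
    [-7,0,0,0,1],
    [-7,0,0,0,1],
    [-7,0,0,0,1],
    [-5,0,0,0,1],
    [-2,0,0,0,1],
    [0,0,0,0,1],
    [0,0,0,0,1],
  ],
)

```text
t: 5.25
eef_pos: [373.7, 297.6, 142.3]
tcp_rot: [-3.139, -0.005, 0.198]
ft_force: [6.2, 11.1, -5.1]
opening: 0.312
grip_force: 30.0
```

Emit:
carry_out(
  motion=[
    [0,0,0,0,0.4],
    [0,0,0,0,0.4],
    [0,0,0,0,0.4],
    [0,0,-20,0,0.4],
    [0,0,-40,0,0.4],
    [0,0,-40,0,0.4],
    [30,0,-20,0,0.4],
    [40,-10,0,0,0.4],
    [0,0,0,-8.5,0.4],
    [0,0,0,-8.5,0.4],
    [0,0,0,-8.5,0.4],
    [0,0,0,-8.5,0.4],
  ],
)

```text
t: 6.45
eef_pos: [438.3, 319.1, 261.4]
tcp_rot: [-3.142, 0.001, 0.798]
ft_force: [-1.1, -0.0, 0.1]
opening: 0.601
grip_force: 0.0
```

Emit:
carry_out(
  motion=[
    [0,0,0,-8.5,0.4],
    [0,0,0,-8.5,0.4],
    [0,0,0,-8.5,0.4],
    [0,0,0,-8.5,0.4],
    [0,0,0,-8.5,0.4],
    [0,0,0,-8.5,0.4],
    [0,0,0,-4.3,0.4],
    [0,0,0,0,0.4],
  ],
)

```text
t: 7.25
eef_pos: [438.3, 319.2, 261.5]
tcp_rot: [-3.141, 0.0, 1.758]
ft_force: [0.2, 0.8, 1.0]
opening: 0.599
grip_force: 0.0
```

```bash
python3 - <<'E'
from h import *
from cell import env
s=env.state();c=env.read_camera("wrist");wristRt(c,s);np.savez("w3.npz",**c);print(s["eef_pos"],s["tcp_rot"],s["opening"],s["joints"])
print(proj(c,[[491,340,140],[470,390,88]]))
cv2.imwrite("pics/w3.png",c["color"][:,:,::-1])
E
```

```text
[438.33794785 319.18030272 261.51916273] [-3.14117577e+00  3.21406740e-04  1.75782017e+00] 0.5989939312079708 [ 5.07625964e-01  3.33702607e-01  1.71050413e+00 -1.95063292e-04
  1.09788285e+00  3.20691080e-01]
[[350.01273612 192.73556835]
 [330.91605892 123.09135614]]
```

View pics/w3.png

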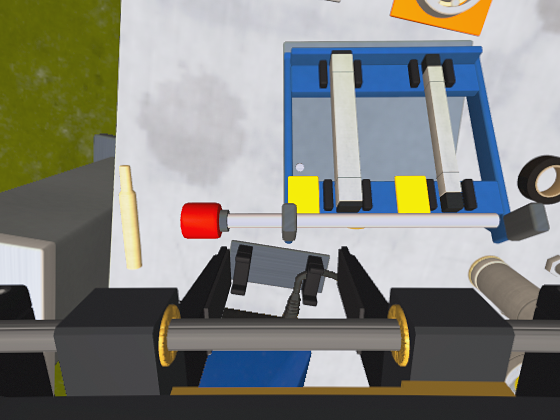

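Both tabs (304,193) and (412,193) are now clear of the bars. The thick bar runs from (342,54) to (348,206).

```bash
python3 - <<'E'
from h import *
W=load("w3");g=cv2.cvtColor(W["color"],cv2.COLOR_RGB2HSV)
def edges(r):
    m=(g[r,325:372,1]<60)&(g[r,325:372,2]>120); x=np.where(m)[0]+325; return x.min() if len(x) else -1,x.max() if len(x) else -1
for r in(70,80,100,130,160,180): print(r,edges(r),end=" ")
col=W["color"][45:70,343].mean(1);print(col.round());print(W["color"][190:216,349].mean(1).round())
lo=onz(W,[(342.5,54)],50.5)[0];hi=onz(W,[(348,208)],142.3)[0];d=hi-lo
print(lo,hi,(lo+hi)/2,np.linalg.norm(d),np.degrees(np.arctan2(d[1],d[0])),"plane z=96.4 mid ray:",onz(W,[(345,112)],96.4))
print(onz(load("w1"),[(138,137)],50.5), "tabs mid -> bar axis")
E
```

```text
70 (np.int64(331), np.int64(353)) 80 (np.int64(332), np.int64(353)) 100 (np.int64(325), np.int64(371)) 130 (np.int64(325), np.int64(371)) 160 (np.int64(325), np.int64(371)) 180 (np.int64(332), np.int64(371)) [148. 150. 110. 111. 115.  57.  44.  42.  62. 204. 211. 208. 208. 209.
 209. 207. 208. 209. 209. 211. 212. 211. 211. 212. 212.]
[211. 212. 214. 215. 215. 217. 218. 217. 217. 218. 214.  79.  43.  46.
  47.  48.  41.  38.  39.  40.  38.  36.  50. 123. 162. 193.]
[471.57189943 454.04498938  50.5       ] [491.9688069  327.37424948 142.3       ] [481.77035317 390.70961943  96.4       ] 157.76168793445996 -80.85257951946319 plane z=96.4 mid ray: [[479.02645091 402.0156883   96.4       ]]
[[468.40193235 456.99710315  50.5       ]] tabs mid -> bar axis
```

Emit:
carry_out(
  motion=[
    [19,18,0,0,0.45],
    [19,18,0,0,0.45],
    [19.5,19.4,0,0,0.45],
    [0,0,30,0,0.45],
    [0,0,40,0,0.45],
    [0,0,30,0,0.45],
    [0,0,0,0,0.45],
    [0,0,0,0,0.45],
  ],
)

```text
t: 8.1
eef_pos: [482.6, 386.2, 162.2]
tcp_rot: [-3.141, 0.0, 1.755]
ft_force: [0.3, -0.4, 0.8]
opening: 0.549
grip_force: 0.0
```

```bash
python3 - <<'E'
from h import *
from cell import env
s=env.state();c=env.read_camera("wrist");wristRt(c,s);np.savez("w4.npz",**c);print(s["eef_pos"],s["tcp_rot"],s["opening"])
cv2.imwrite("pics/w4.png",c["color"][:,:,::-1])
E
```

```text
[482.55261684 386.24769397 162.20650202] [-3.14143074e+00  1.65131557e-04  1.75546911e+00] 0.5491800110511841
```

View pics/w4.png

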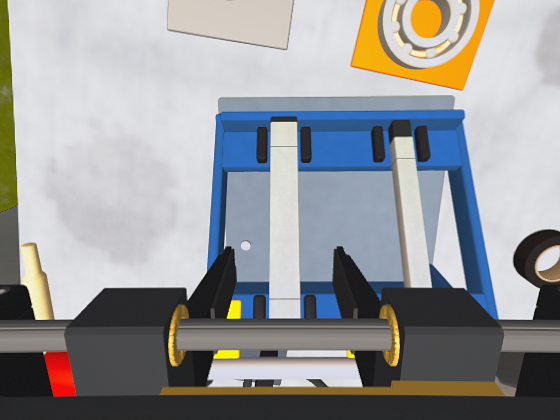

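The bar (x≈284) is centred between the fingers (235 and 335). I'll descend and grip it.

Emit:
carry_out(
  motion=[
    [0,0,30,0,0.45],
    [0,0,30,0,0.45],
    [0,0,25,0,0.45],
    [0,0,0,0,0.45],
    [0,0,0,0,1],
    [0,0,0,0,1],
    [0,0,0,0,1],
    [0,0,0,0,1],
    [0,0,0,0,1],
    [0,0,0,0,1],
  ],
)

```text
t: 9.15
eef_pos: [482.5, 386.3, 77.3]
tcp_rot: [3.141, -0.0, 1.757]
ft_force: [-0.8, -1.0, 6.2]
opening: 0.208
grip_force: 30.0
```

Emit:
carry_out(
  motion=[
    [2.9,0,-4.1,0,1],
    [2.9,0,-4.1,0,1],
    [2.9,0,-4.1,0,1],
    [5.7,0,-8.2,0,1],
    [5.7,0,-8.2,0,1],
    [5.7,0,-8.2,0,1],
    [5.7,0,-8.2,0,1],
    [0,0,-20,0,1],
    [0,0,-30,0,1],
    [0,0,-30,0,1],
    [0,0,0,0,1],
  ],
)

```text
t: 10.25
eef_pos: [477.5, 418.4, 206.0]
tcp_rot: [3.135, -0.003, 1.757]
ft_force: [0.2, 1.2, -4.8]
opening: 0.208
grip_force: 30.0
```

```bash
python3 - <<'E'
from h import *
from cell import env
s=env.state();c=env.read_camera("scene");np.savez("s5.npz",**c);print(s["eef_pos"],s["tcp_rot"],s["opening"],s["grip_force"],s["joints"])
cv2.imwrite("pics/s5.png",cv2.resize(c["color"][90:270,190:430],None,fx=3,fy=3,interpolation=cv2.INTER_CUBIC)[:,:,::-1])
E
```

```text
[477.47576466 418.3920186  206.01329354] [ 3.13519900e+00 -2.97193508e-03  1.75728120e+00] 0.20774752652336106 29.991510808467865 [6.15532949e-01 5.18309833e-01 1.55745921e+00 4.90150128e-05
 1.05877313e+00 4.29033715e-01]
```

View pics/s5.png

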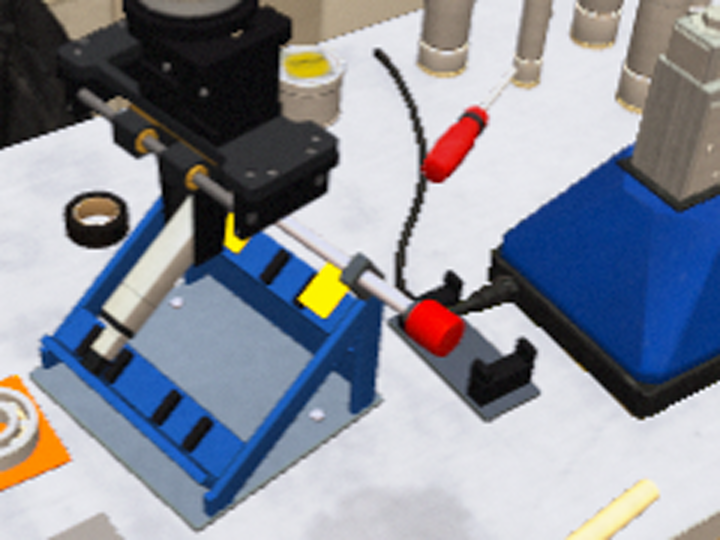

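The bar is held cleanly; the other bar is still in its bay and the tabs are out. Next I'll work out the rest pose and the cable height from pictures already taken.

```bash
python3 - <<'E'
from h import *
T,W1,W2,S=load("top"),load("w1"),load("w2"),load("s5")
c=onz(W2,[(383,99),(433,111),(403,223),(352,215)],6);print(c.round(1),c.mean(0).round(1))
# saddle centres (floor height ~ cheek mid) each view
for z in(30,44): print(z,onz(W2,[(409,123),(386,209)],z).round(1).tolist(),onz(T,[(356.5,190.5),(358,230.5)],z).round(1).tolist())
for n,cs,u in(("bend",[T,W2],[(354,193),(402,139)]),("exit",[T,W2],[(352.5,184),(400,108)]),("relief",[T,W2],[(379,199),(465,153)])):
    X=tri(cs,u);print(n,X.round(1),[(proj(q,X)-v).round(1).tolist() for q,v in zip(cs,u)],proj(S,X).round())
# cable column trace in w2: dark pixels per row above rest
g=W2["color"].max(2)
for r in range(80,150,6):
    x=np.where(g[r,370:480]<55)[0]+370; print(r,x.min() if len(x) else None,x.max() if len(x) else None,len(x))
E
```

```text
[[519.2 221.    6. ]
 [517.7 167.2   6. ]
 [393.7 160.9   6. ]
 [391.6 220.2   6. ]] [455.5 192.3   6. ]
30 [[501.3, 196.2, 30.0], [411.9, 193.2, 30.0]] [[497.8, 194.8, 30.0], [407.2, 193.7, 30.0]]
44 [[501.2, 201.1, 44.0], [415.3, 198.2, 44.0]] [[494.7, 197.1, 44.0], [405.1, 196.0, 44.0]]
bend [486.6 204.8  51.6] [[[-0.4, 0.3]], [[1.1, -0.5]]] [[334. 186.]]
exit [514.9 202.8  15.6] [[[-0.6, 0.6]], [[1.9, -0.9]]] [[326. 190.]]
relief [480.4 143.5  43. ] [[[1.5, -2.0]], [[-5.5, 3.4]]] [[356. 181.]]
80 414 424 4
86 409 418 3
92 406 407 2
98 402 402 1
104 407 407 1
110 397 397 1
116 380 407 20
122 378 440 25
128 378 479 28
134 396 479 26
140 397 479 20
146 439 479 23
```

Emit:
carry_out(
  motion=[
    [0,0,-30,0,1],
    [0,0,-40,0,1],
    [-20,0,0,0,1],
    [-30,0,0,0,1],
    [-40,0,0,0,1],
    [-40,0,0,0,1],
    [-40,0,0,0,1],
    [-30,0,0,0,1],
    [-10,0,0,0,1],
    [0,0,0,-8,1],
    [0,0,0,-8,1],
    [0,0,0,-8,1],
  ],
)

```text
t: 11.5
eef_pos: [514.7, 210.5, 269.8]
tcp_rot: [-3.139, -0.001, 2.181]
ft_force: [0.2, -0.2, -5.2]
opening: 0.21
grip_force: 30.0
```

Emit:
carry_out(
  motion=[
    [0,0,0,-8.5,1],
    [0,0,0,-8.5,1],
    [0,0,0,-8.5,1],
    [0,0,0,-8.5,1],
    [0,0,0,-8.5,1],
    [0,0,0,-8.5,1],
    [0,0,0,-4,1],
    [20,-6,0,0,1],
    [20,-6,0,0,1],
    [20,-5,0,0,1],
    [0,0,0,0,1],
  ],
)

```text
t: 12.6
eef_pos: [452.6, 193.7, 270.3]
tcp_rot: [-3.141, -0.003, 3.136]
ft_force: [0.4, -1.2, -5.4]
opening: 0.209
grip_force: 30.0
```

```bash
python3 - <<'E'
from h import *
T,W2=load("top"),load("w2")
for z in(100,120,140,155): print(z,onz(T,[(323.5,203.5)],z).round(),onz(W2,[(327,174)],z).round())
print(tri([T,W2],[(323.5,203.5),(327,174)]))
# back base edge at right in T
print(tri([load("top"),load("scene")],[(435,205),(386,139)]))
for z in(80,100,120): print(z,onz(W2,[(470,210),(480,160)],z).round().tolist())
E
```

```text
100 [[454. 276. 100.]] [[449. 275. 100.]]
120 [[450. 278. 120.]] [[452. 278. 120.]]
140 [[446. 280. 140.]] [[456. 281. 140.]]
155 [[443. 281. 155.]] [[458. 284. 155.]]
[451.14015317 277.15168769 114.14500761]
[454.31661341  70.24005927 155.8408612 ]
80 [[438.0, 137.0, 80.0], [483.0, 144.0, 80.0]]
100 [[442.0, 149.0, 100.0], [484.0, 156.0, 100.0]]
120 [[446.0, 161.0, 120.0], [485.0, 168.0, 120.0]]
```

```bash
python3 - <<'E'
from h import *
T,W1,W2,W3=[load(n) for n in("top","w1","w2","w3")]
cs=[T,W1,W2,W3];u=[(323.5,203.5),(269,183),(327,174),(290,241)]
X=tri(cs,u);print(X,[(proj(c,X)-v).round(1).tolist() for c,v in zip(cs,u)])
X=tri(cs[1:],u[1:]);print(X)
# blue contour extreme near tip in each wrist view
for n,c,(x0,x1,y0,y1) in(("w1",W1,(245,285,165,200)),("w2",W2,(295,345,155,195)),("w3",W3,(275,300,215,255)),("T",T,(300,335,190,215))):
    h=cv2.cvtColor(c["color"][y0:y1,x0:x1],cv2.COLOR_RGB2HSV);m=(h[...,0]>100)&(h[...,0]<120)&(h[...,1]>120)
    y,x=np.where(m);i=x.argmax() if n!="w3" else y.argmax();print(n,x[i]+x0,y[i]+y0)
E
```

```text
[452.7529459  277.72481407 111.63151479] [[[-0.3, -0.6]], [[1.7, 3.0]], [[-1.0, -2.8]], [[0.1, -1.0]]]
[453.45710719 278.43102394 114.57464805]
w1 267 187
w2 327 173
w3 288 243
T 322 203
```

The gripper body, which spans ±90 mm, would come down on the rack's rear corner at about (453, 278, z≈113) if I placed the bar with this deep, tilted grip. I'll level the bar on clear bench and regrip it near the fingertips. That gives enough clearance to lay it in the rest.

Emit:
carry_out(
  motion=[
    [15,20,0,0,1],
    [26,36,0,0,1],
    [30,41,0,0,1],
    [30,41,0,0,1],
    [30,41,0,0,1],
    [0,0,0,8.5,1],
    [0,0,0,8.5,1],
    [0,0,0,8.5,1],
    [0,0,0,8.5,1],
    [0,0,0,8.5,1],
    [0,0,0,8.5,1],
    [0,0,0,8.5,1],
  ],
)

```text
t: 13.8
eef_pos: [326.6, 372.0, 270.4]
tcp_rot: [-3.14, 0.0, 2.091]
ft_force: [0.5, 0.4, -5.0]
opening: 0.208
grip_force: 30.0
```

Emit:
carry_out(
  motion=[
    [0,0,0,8.5,1],
    [0,0,0,8.5,1],
    [0,0,0,2.5,1],
    [0,0,30,0,1],
    [0,0,45,0,1],
    [0,0,45,0,1],
    [0,0,35,0,1],
    [0,0,20,0,1],
    [0,0,0,0,1],
  ],
)

```text
t: 14.7
eef_pos: [325.6, 371.0, 93.4]
tcp_rot: [-3.136, 0.003, 1.757]
ft_force: [0.2, -0.3, -5.3]
opening: 0.209
grip_force: 30.0
```

Emit:
carry_out(
  motion=[
    [0,0,25,0,1],
    [0,0,20,0,1],
    [0,0,5,0,1],
    [0,0,4,0,1],
    [0,0,4,0,1],
    [0,0,0,0,1],
  ],
)

```text
t: 15.3
eef_pos: [327.1, 371.9, 39.8]
tcp_rot: [3.141, -0.0, 1.757]
ft_force: [-0.5, -2.6, 1.2]
opening: 0.211
grip_force: 30.0
```

Emit:
carry_out(
  motion=[
    [0,0,5,0,1],
    [0,0,5,0,1],
    [0,0,5,0,1],
    [0,0,4,0,1],
    [0,0,3,0,1],
    [0,0,0,0,1],
  ],
)

```text
t: 15.9
eef_pos: [327.2, 372.2, 17.3]
tcp_rot: [3.14, -0.001, 1.757]
ft_force: [1.4, -2.5, 0.4]
opening: 0.206
grip_force: 30.0
```

Levelling works with very little force. I'll go a bit lower, then release.

Emit:
carry_out(
  motion=[
    [0,0,3,0,1],
    [0,0,2.5,0,1],
    [0,0,0,0,1],
    [0,0,0,0,0.7],
    [0,0,0,0,0.7],
    [0,0,0,0,0.7],
    [0,0,0,0,0.7],
    [0,0,0,0,0.7],
  ],
)

```text
t: 16.7
eef_pos: [326.6, 371.9, 11.2]
tcp_rot: [3.142, 0.0, 1.757]
ft_force: [0.7, -0.8, 0.1]
opening: 0.301
grip_force: 0.0
```

Emit:
carry_out(
  motion=[
    [0,0,1.5,0,0.7],
    [0,0,0,0,1],
    [0,0,0,0,1],
    [0,0,0,0,1],
    [0,0,0,0,1],
  ],
)

```text
t: 17.2
eef_pos: [326.7, 371.8, 9.6]
tcp_rot: [-3.142, 0.0, 1.757]
ft_force: [0.7, 0.3, -2.4]
opening: 0.211
grip_force: 30.0
```

```bash
python3 - <<'E'
from h import *
from cell import env
s=env.state();c=env.read_camera("wrist");wristRt(c,s);np.savez("w6.npz",**c);print(s["eef_pos"],s["opening"],s["grip_force"])
p=s["eef_pos"];tx=np.array([np.cos(s["tcp_rot"][2]),np.sin(s["tcp_rot"][2]),0])
def at(d): return proj(c,[[*(p+tx*d)[:2],20]])[0]
g=c["color"].max(2)
for d in range(40,112,3):
    u=at(d).round().astype(int); print(d,u,g[u[1],u[0]] if 0<=u[1]<420 else None,end="; ")
E
```

```text
[326.68737589 371.84615044   9.60679779] 0.21051532153093153 29.998134970664978
40 [283 204] 188; 43 [283 198] 183; 46 [283 191] 186; 49 [283 185] 190; 52 [283 178] 195; 55 [283 171] 191; 58 [283 165] 191; 61 [283 158] 189; 64 [283 151] 187; 67 [283 144] 188; 70 [283 136] 188; 73 [283 129] 34; 76 [283 122] 42; 79 [283 114] 191; 82 [283 107] 190; 85 [283  99] 189; 88 [283  91] 188; 91 [283  84] 187; 94 [283  76] 182; 97 [282  68] 179; 100 [282  59] 176; 103 [282  51] 175; 106 [282  43] 173; 109 [282  34] 173;
```

The end cap sits about 77 mm from the tool along the bar, so the bar is level and gripped near its middle. I'll lift it and carry it to the rest.

Emit:
carry_out(
  motion=[
    [0,0,-15,0,1],
    [0,0,-35,0,1],
    [0,0,-45,0,1],
    [0,0,-45,0,1],
    [0,0,-45,0,1],
    [0,0,-35,0,1],
    [-24,11,0,0,1],
    [-40,18,0,0,1],
    [-40,18,0,0,1],
    [-40,18,0,0,1],
    [-40,18,0,0,1],
    [-20,8,0,0,1],
  ],
)

```text
t: 18.45
eef_pos: [455.0, 185.6, 229.2]
tcp_rot: [-3.141, 0.001, 1.755]
ft_force: [0.2, -0.2, -5.3]
opening: 0.211
grip_force: 30.0
```

Emit:
carry_out(
  motion=[
    [0,0,0,-8.5,1],
    [0,0,0,-8.5,1],
    [0,0,0,-8.5,1],
    [0,0,0,-8.5,1],
    [0,0,0,-8.5,1],
    [0,0,0,-8.5,1],
    [0,0,0,-8.5,1],
    [0,0,0,-8.5,1],
    [0,0,0,-8.5,1],
    [0,0,0,-2.8,1],
    [0,0,0,0,1],
  ],
)

```text
t: 19.55
eef_pos: [453.3, 188.1, 229.2]
tcp_rot: [-3.141, -0.001, 3.142]
ft_force: [-0.3, -0.5, -4.7]
opening: 0.208
grip_force: 30.0
```

```bash
python3 - <<'E'
from h import *
from cell import env
s=env.state();c=env.read_camera("wrist");wristRt(c,s);np.savez("w7.npz",**c);print(s["eef_pos"],s["tcp_rot"],s["opening"],s["ft_force"])
# near saddle dark blob
g=c["color"].max(2);m=(g<45).astype(np.uint8)
u0=proj(c,[[409,193.5,37]])[0];print(u0,proj(c,[[409,193.5-22,37],[409,193.5+22,37]]))
x,y=u0.astype(int);sub=m[y-30:y+30,x-90:x+90]
n,l,st,ce=cv2.connectedComponentsWithStats(sub)
for i in range(1,n):
    if st[i,4]>30: print(st[i]+[x-90,y-30,0,0,0],ce[i]+[x-90,y-30])
E
```

```text
[453.34995392 188.09356433 229.22079242] [-3.14112375e+00 -1.34836308e-03  3.14156205e+00] 0.20819778005884618 [-0.33799381 -0.45034705 -4.73476137]
[289.23313012 141.87051794] [[267.13619769 141.89290732]
 [311.33766278 141.83438365]]
[221 111   7  60 197] [224.06598985 141.14720812]
[262 117  45   4  85] [283.76470588 117.63529412]
```

```bash
python3 - <<'E'
from h import *
W=load("w7");g=W["color"].max(2)
for r in(125,130,135,140,145,150,155,160,170): print(r,g[r,252:270].tolist(),g[r,300:328:1].tolist())
W2=load("w2");T=load("top")
# saddle centre y from w2/T cheek tops (z44): near saddle outer cheek tops
print(onz(W2,[(362,199),(411,208)],44).round(1).tolist(), onz(T,[(346.5,230),(370,230)],44).round(1).tolist())
E
```

```text
125 [233, 234, 235, 235, 236, 236, 237, 244, 158, 59, 48, 53, 55, 54, 55, 54, 54, 53] [54, 54, 56, 57, 56, 53, 50, 76, 125, 127, 128, 125, 127, 116, 141, 231, 234, 232, 232, 231, 231, 232, 231, 230, 230, 229, 229, 228]
130 [236, 235, 236, 236, 236, 235, 234, 235, 238, 226, 143, 110, 81, 78, 78, 78, 79, 77] [79, 80, 79, 77, 103, 153, 89, 70, 70, 65, 59, 70, 99, 115, 147, 231, 233, 232, 231, 231, 230, 230, 229, 227, 227, 226, 226, 227]
135 [231, 232, 232, 233, 233, 232, 232, 234, 185, 216, 227, 228, 228, 229, 228, 229, 230, 230] [230, 230, 231, 231, 232, 235, 235, 130, 51, 73, 84, 83, 85, 87, 65, 72, 232, 233, 229, 228, 227, 226, 226, 225, 224, 223, 224, 225]
140 [232, 232, 233, 233, 234, 232, 232, 231, 207, 217, 229, 230, 229, 229, 229, 229, 230, 230] [230, 231, 231, 232, 232, 235, 235, 108, 38, 64, 74, 75, 77, 81, 57, 73, 234, 233, 230, 228, 228, 227, 226, 226, 226, 226, 226, 227]
145 [232, 232, 232, 232, 232, 232, 232, 232, 210, 216, 228, 230, 230, 230, 231, 231, 231, 232] [231, 231, 232, 231, 230, 233, 233, 106, 40, 58, 66, 70, 73, 76, 54, 72, 232, 232, 229, 228, 227, 227, 226, 226
[... 348 characters left out ...]
30, 231, 231, 231, 231, 234, 223, 139, 125, 126, 128, 126, 130, 114, 146, 234, 235, 233, 233, 232, 232, 231, 231, 231, 229, 229, 229, 229]
160 [228, 227, 227, 227, 226, 226, 228, 229, 233, 203, 228, 231, 230, 231, 231, 231, 233, 233] [230, 231, 230, 230, 230, 233, 221, 138, 125, 126, 128, 125, 131, 112, 156, 231, 232, 230, 231, 230, 231, 231, 230, 231, 230, 230, 229, 228]
170 [233, 232, 232, 231, 230, 230, 231, 230, 233, 200, 230, 232, 232, 233, 233, 233, 233, 234] [232, 233, 232, 232, 232, 236, 190, 131, 126, 126, 128, 125, 130, 109, 196, 236, 235, 234, 234, 234, 233, 233, 233, 232, 233, 233, 232, 233]
[[420.8, 224.8, 44.0], [421.3, 173.8, 44.0]] [[406.2, 221.3, 44.0], [406.3, 169.4, 44.0]]
```

The rest centre is at y≈193.4 and the bar at y=188 fits between the cheeks (175–211). I'll descend in stages and watch the force.

Emit:
carry_out(
  motion=[
    [0,0,30,0,1],
    [0,0,45,0,1],
    [0,0,45,0,1],
    [0,0,30,0,1],
    [0,0,15,0,1],
    [0,0,0,0,1],
    [0,0,0,0,1],
  ],
)

```text
t: 20.3
eef_pos: [454.0, 188.3, 65.0]
tcp_rot: [-3.141, -0.0, 3.14]
ft_force: [0.6, 0.8, -5.1]
opening: 0.209
grip_force: 30.0
```

Emit:
carry_out(
  motion=[
    [0,0,5,0,1],
    [0,0,5,0,1],
    [0,0,4,0,1],
    [0,0,2,0,1],
    [0,0,0,0,1],
    [0,0,0,0,1],
  ],
)

```text
t: 20.9
eef_pos: [453.9, 188.2, 48.7]
tcp_rot: [-3.142, 0.0, 3.141]
ft_force: [0.0, -0.3, -4.1]
opening: 0.207
grip_force: 30.0
```

Emit:
carry_out(
  motion=[
    [0,0,1,0,1],
    [0,0,1,0,1],
    [0,0,1,0,1],
    [0,0,0,0,1],
  ],
)

```text
t: 21.3
eef_pos: [453.8, 188.2, 45.6]
tcp_rot: [-3.141, -0.0, 3.141]
ft_force: [-0.3, 0.1, -4.9]
opening: 0.207
grip_force: 30.0
```

Emit:
carry_out(
  motion=[
    [0,0,1,0,1],
    [0,0,1,0,1],
    [0,0,0,0,1],
  ],
)

```text
t: 21.6
eef_pos: [453.8, 188.2, 43.6]
tcp_rot: [-3.141, -0.0, 3.141]
ft_force: [-0.5, 0.5, -4.8]
opening: 0.206
grip_force: 30.0
```

Emit:
carry_out(
  motion=[
    [0,0,1,0,1],
    [0,0,1,0,1],
    [0,0,0,0,1],
  ],
)

```text
t: 21.9
eef_pos: [453.8, 188.2, 41.6]
tcp_rot: [-3.141, -0.0, 3.141]
ft_force: [0.1, 0.2, -5.5]
opening: 0.208
grip_force: 30.0
```

Emit:
carry_out(
  motion=[
    [0,0,1,0,1],
    [0,0,0,0,1],
  ],
)

```text
t: 22.1
eef_pos: [453.8, 188.2, 40.6]
tcp_rot: [-3.141, -0.0, 3.141]
ft_force: [0.4, -0.4, -4.4]
opening: 0.205
grip_force: 30.0
```

Emit:
carry_out(
  motion=[
    [0,0,0.5,0,1],
    [0,0,0,0,0.65],
    [0,0,0,0,0.65],
    [0,0,0,0,0.65],
    [0,0,0,0,0.65],
    [0,0,-10,0,0.65],
    [0,0,-25,0,0.65],
    [0,0,-45,0,0.65],
    [0,0,-45,0,0.65],
    [0,0,-45,0,0.65],
    [0,0,-20,0,0.5],
    [0,0,0,0,0.4],
  ],
)

```text
t: 23.3
eef_pos: [454.7, 188.5, 233.8]
tcp_rot: [3.14, 0.006, 3.141]
ft_force: [0.1, -0.4, -0.8]
opening: 0.465
grip_force: 0.0
```

```bash
python3 - <<'E'
from h import *
from cell import env
s=env.state();c=env.read_camera("wrist");wristRt(c,s);np.savez("w8.npz",**c);print(s["eef_pos"],s["tcp_rot"],s["opening"],s["ft_force"])
cv2.imwrite("pics/w8.png",c["color"][:,:,::-1])
E
```

```text
[454.65928238 188.50238115 233.81858796] [3.14010918 0.00604569 3.1411283 ] 0.4648258373960231 [ 0.09955749 -0.44417421 -0.77535349]
```

View pics/w8.png

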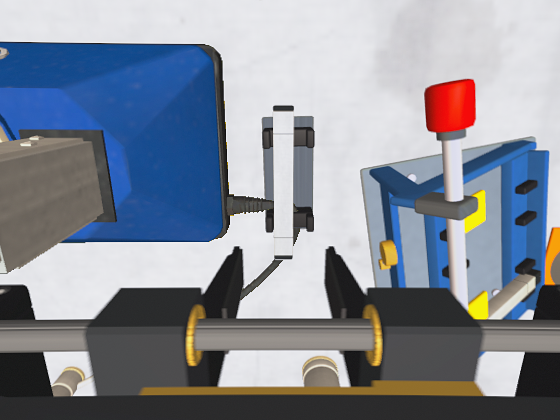

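The bar lies level in both saddles (at (283,137) and (283,218)). Next I'll push the knob home, using the same grasp with the tool turned half round.

Emit:
carry_out(
  motion=[
    [0,0,0,-5.7,0.4],
    [0,0,0,-5.7,0.4],
    [19,41,0,0,0.4],
    [19,41,0,0,0.4],
    [19,41,0,0,0.4],
    [0,0,0,0,0.4],
    [0,0,0,0,0.4],
  ],
)

```text
t: 24.05
eef_pos: [372.9, 297.9, 229.2]
tcp_rot: [-3.141, -0.002, -2.941]
ft_force: [-0.1, -0.1, -0.2]
opening: 0.602
grip_force: 0.0
```

```bash
python3 - <<'E'
from h import *
from cell import env
s=env.state();c=env.read_camera("wrist");wristRt(c,s);print(s["eef_pos"],s["tcp_rot"],s["opening"])
for q in blobs(c,(0,180,100),(6,255,255),200)[0]: print(q,onz(c,[q[0]],153))
E
```

```text
[372.85671219 297.91031994 229.20358375] [-3.14072038e+00 -1.82774984e-03 -2.94089866e+00] 0.6020052327124586
(array([283., 227.]), [263, 203, 41, 49, 1785]) [[376.07788252 297.87113764 153.        ]]
(array([ 51.6, 361.1]), [44, 352, 16, 21, 247]) [[525.89358117 137.49324474 153.        ]]
```

Emit:
carry_out(
  motion=[
    [0,0,30,0,0.4],
    [-1,0,35,0,0.4],
    [0,0,22,0,0.4],
    [0,0,0,0,0.4],
    [0,0,0,0,1],
    [0,0,0,0,1],
    [0,0,0,0,1],
    [0,0,0,0,1],
    [0,0,0,0,1],
    [0,0,0,0,1],
  ],
)

```text
t: 25.1
eef_pos: [375.0, 298.0, 143.9]
tcp_rot: [3.141, 0.001, -2.943]
ft_force: [-1.4, -1.4, 7.9]
opening: 0.313
grip_force: 30.0
```

Emit:
carry_out(
  motion=[
    [-7,0,0,0,1],
    [-7,0,0,0,1],
    [-7,0,0,0,1],
    [-7,0,0,0,1],
    [-7,0,0,0,1],
    [-4,0,0,0,1],
    [-1,0,0,0,1],
    [-1,0,0,0,1],
    [0,0,0,0,1],
  ],
)

```text
t: 26.0
eef_pos: [414.3, 305.6, 143.9]
tcp_rot: [-3.141, -0.001, -2.943]
ft_force: [-3.8, -3.4, 10.8]
opening: 0.314
grip_force: 30.0
```

Emit:
carry_out(
  motion=[
    [-1,0,0,0,1],
    [-0.5,0,0,0,1],
    [0,0,0,0,1],
  ],
)

```text
t: 26.3
eef_pos: [414.4, 305.5, 143.9]
tcp_rot: [-3.141, -0.004, -2.943]
ft_force: [-11.9, -4.5, 15.5]
opening: 0.31
grip_force: 30.0
```

The knob is at its stop (40 mm of travel, with the force rising). I'll release it, retreat and verify numerically.

Emit:
carry_out(
  motion=[
    [1.5,0,0,0,1],
    [0,0,0,0,0.4],
    [0,0,0,0,0.4],
    [0,0,0,0,0.4],
    [0,0,0,0,0.4],
    [0,0,-25,0,0.4],
    [0,0,-45,0,0.4],
    [0,0,-45,0,0.4],
    [40,0,-30,0,0.4],
    [40,0,0,0,0.4],
    [0,0,0,0,0.4],
  ],
)

```text
t: 27.4
eef_pos: [333.1, 289.3, 289.2]
tcp_rot: [3.141, 0.001, -2.942]
ft_force: [0.8, 0.2, -0.7]
opening: 0.603
grip_force: 0.0
```

```bash
python3 - <<'E'
from h import *
from cell import env
print(env.state()["eef_pos"],env.state()["ft_force"])
S=env.read_camera("scene");T=env.read_camera("top")
S0,T0=load("scene"),load("top")
for n,c,c0 in(("S",S,S0),("T",T,T0)):
    for k,lo,hi in(("red",(0,180,120),(6,255,255)),("yel",(22,150,150),(32,255,255)),("or",(8,180,150),(18,255,255))):
        print(n,k,[(b[0].tolist(),b[1][4]) for b in blobs(c,lo,hi,25)[0]],"| was",[(b[0].tolist(),b[1][4]) for b in blobs(c0,lo,hi,25)[0]])
    d=(cv2.absdiff(c["color"],c0["color"]).max(2)>45).astype(np.uint8)
    nn,l,st,ce=cv2.connectedComponentsWithStats(cv2.morphologyEx(d,cv2.MORPH_OPEN,np.ones((3,3))));print([st[i].tolist() for i in range(1,nn) if st[i,4]>20])
E
```

```text
[333.14409231 289.28287384 289.18218384] [ 0.8481033   0.16554586 -0.71303477]
S red [([334.9, 145.9], 54), ([319.8, 188.1], 224), ([111.0, 301.2], 168)] | was [([476.6, 10.0], 43), ([340.1, 139.1], 200), ([319.7, 187.9], 215), ([111.0, 301.1], 165)]
S yel [([291.8, 111.3], 92), ([257.2, 156.3], 155), ([285.1, 176.7], 170), ([148.3, 176.9], 164), ([426.6, 281.4], 364), ([411.1, 310.3], 46)] | was [([291.8, 111.4], 90), ([257.2, 156.3], 153), ([285.2, 176.7], 173), ([148.4, 176.9], 158), ([427.5, 279.7], 296)]
S or [([194.3, 218.1], 32), ([180.4, 243.4], 667), ([186.1, 232.6], 38), ([212.1, 284.9], 65)] | was [([194.1, 218.1], 33), ([180.4, 243.4], 668), ([186.1, 232.6], 38), ([212.0, 284.8], 64)]
[[339, 0, 34, 48, 1197], [320, 0, 205, 170, 10320], [540, 48, 9, 7, 38], [525, 62, 35, 22, 434], [454, 87, 106, 155, 9423], [316, 113, 13, 25, 181], [241, 178, 54, 61, 819], [324, 178, 27, 19, 213], [355, 204, 17, 17, 171], [521, 235, 35, 27, 575], [553, 343, 7, 20, 133], [552, 365, 8, 16, 85]]
T red [([434.7, 113.6], 27), ([415.3, 123.6], 307), ([105.7, 215.0], 85)] | was [([434.8, 113.3], 26), ([415.5, 123.6], 289), ([105.8, 215.2], 81), ([311.2, 217.2], 190)]
T yel [([94.2, 58.6], 29), ([383.8, 67.3], 65), ([189.0, 83.5], 31), ([197.8, 86.6], 94), ([285.2, 139.5], 165), ([293.7, 181.1], 169)] | was [([89.8, 58.1], 48), ([104.0, 61.0], 36), ([285.2, 139.4], 162), ([293.7, 181.2], 167)]
T or [([196.9, 164.3], 845), ([200.9, 162.4], 89)] | was [([196.9, 164.2], 856), ([200.9, 162.4], 89)]
[[271, 168, 201, 147, 14968], [238, 182, 49, 23, 439], [361, 188, 7, 9, 42], [369, 196, 12, 6, 58], [475, 273, 85, 34, 1875], [355, 311, 16, 15, 173], [553, 321, 7, 14, 84], [531, 325, 20, 10, 114], [490, 332, 26, 11, 169], [429, 335, 60, 15, 472], [380, 347, 34, 36, 756], [496, 368, 13, 35, 313], [401, 375, 15, 22, 188], [421, 375, 13, 7, 66]]
```

The knob and tabs are back at their home pixels. The bearings and the thin bar have not changed; the only differences are the taken bar and the arm. I'm handing the job in.

```bash
python3 -c "
from cell import env
print(env.job_done())"
```

```text
the job is handed in; nothing more can be done
None
```

The orange pad held the large bearing, so I laid the thick bar in both saddles of the rest and pushed the knob fully home, with the thin bar still locked in its bay; on the way I set the thick bar down briefly on clear bench to level and regrip it, and I handed the job in at about 27 s (no verdict was returned).

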